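# Short spin in a bench centrifuge: latch the lid, mains on, hold the key

### The arm

A 7-joint arm with a two-finger parallel gripper is mounted at the origin on a cart in front of the work surface, level with it; the furniture and walls round the work are solid. World frame = base frame: x ahead of the robot, y to its left, z up, the work surface at z = 0. Lengths are in m, angles in rad, forces in N, time in s.
With the tool pointing down it reaches from about 0.425 to 0.875 m from the base axis. Payload 4.7 kg.
Tool frame: the origin (TCP) lies midway between the tips of the shut fingers; the grasp point (between the pads) lies ctrl.grasp_offset behind it (ctrl.grasp_offset is the distance from the TCP to the grasp point, in m); z points along the fingers, y is the line along which they close (so a half turn about z gives the same grasp; the last joint's range is limited). The gripper opens to 87 mm and grips with 3 to 60 N. Pads are 19 mm wide; open, the fingers measure 117 mm over their backs; the gripper's body (75 mm by 190 mm) begins 51 mm behind the grasp point.
Start: joints at [1.218, 0.321, -0.07, 1.45, 0.023, 1.371, -0.057], TCP at [0.233, -0.607, 0.223] pointing down, gripper open.
Joint ranges: [-2.86, 2.86], [-0.3, 2.09], [-1.38, 1.24], [0.06, 2.45], [-1.56, 4.7], [0.09, 2.05], [-2.69, 2.69]. Speed limits (rad/s): [2.57, 2.57, 3.14, 3.14, 3.14, 3.14, 3.14].

### API

Orientations are given as a rotation vector (axis times angle).
In Python, from bench import ctrl gives the robot as it stands. The module is installed in compiled form; this text tells all that it offers.
- The arm moves only by the tool jog_arm, never from a script. Its argument "moves" is one flat list of numbers, 7 for each row, row after row: the shift along the tool's x, y, z in units of 30 cm (1.0 is 30 cm), then the turn, a rotation vector about the tool's x, y, z in units of 60 degrees (1.0 is 60 degrees), then the gripper's target within -1 to 1 (fully open at 1, half-way at 0, shut at -1). In form: [x, y, z, wx, wy, wz, fingers, x, y, z, wx, wy, wz, fingers, ...]. A call has exactly 8 rows; each row is the pose to reach, as a shift and turn from the pose commanded when the call began, along the tool's axes at that moment; what a row does not reach only later rows make up. A row lasts 1/8 s, in which the tool goes at most 62.5 mm and 10.7 degrees, less where a joint would pass 70% of its speed; a pose out of reach is approached as far as the arm can. A call with a number of a shift or a turn outside -1 to 1 is refused whole. A call with a gripper value outside its range is refused whole. The fingers move at their own pace and stop on an object; "newtons" is the grip in N (left out, the last holds). Time passes only in rows, so rows that repeat a pose let the fingers close, or fill a call up. It gives the time, the measured TCP pose, the force, the opening and the grip force at its end, in the units of the state.
- ctrl.get_state(): the state, without advancing time (a new reading comes with each control period).
- ctrl.get_image(name): name is "scene" or "top" or "wrist"; returns a dict with "pixels" (384x512x3 uint8, red, green, blue), "fx", "fy", "cx", "cy" (pixels), "xyz" and "rotation" of the camera in the world; the wrist camera has in their place "tool_from_camera" (4x4, takes a point from camera to tool coordinates, whose origin is the TCP and whose axes are the flange's). Camera axes: x right, y up, looking along -z (the intrinsics and any distortion apply to the point x, -y, -z); pixel columns grow to the right and rows downward; lengths in m; the calibration is good to about 2 mm. A picture is of the moment at which its call begins: read the wrist's pose just before it. There is no depth.
- ctrl.close_job(): hands the job in; it is judged then, once.
The state is a dict: "time": time; "joint_positions": joint angles; "qd": joint speeds; "joint_torque": joint torques, N m; "position": TCP position; "tool_rot": TCP orientation; "ft_force": force on the tool from outside, world axes, zero at the start; "torque": the same for the moment, N m; "grip_width": opening from 0.0 (shut) to 1.0 (fully open); "grip_force": force on a finger pad.
Only numpy, scipy, OpenCV 4.12 (cv2) and the standard library are available. Lean on these libraries where they do the work, as an engineer would, in place of code of your own. Each camera call takes 0.05 s, during which the arm holds its last target. There are 200 camera calls.

### The job

Give the two tubes in the small bench centrifuge a short spin, working it with the fingertips only: push the open lid down until its catch snaps and holds it shut, then press the front end of the mains rocker down so that it tips over to on, then press the wide rectangular short-spin key at the right of the panel fully down. The rotor turns only while that key is held, so keep it down and finish the program while still holding it. Do not press the round start key, which would begin a full timed run, and do not lift or shift any of the things standing round the machine.

Things in the scene. Friction and masses are not known exactly. Their poses are not given: they have to be found in the camera images.
- centrifuge: Small white bench centrifuge, 259 (front to back) x 220 (wide) x 121 mm high with the lid shut; fixed. Origin: centre of its underside. x from its front panel to its back, y to its left, z up; panel towards the robot, turned up to 0.3 rad. On the grey panel from left to right: rocker, black speed dial (23 mm, 11 mm high, y +0.034), display, round key, wide key; behind it the round chamber and lid.
- panel_middle (a point): Middle of the grey control panel's surface (centrifuge frame x -0.098, y 0, z 0.054). The panel slopes down to the front by 0.2 rad and is 86 x 214 mm; its surface lies at z 0.046 at the front edge and 0.062 at the back. z axis = its outward normal.
- lid (a joint): Angle of the lid, rad: 0 shut, 1.0 wide open; starts at 0.55 to 0.9. A strut and friction keep it standing open; near shut the strut lifts it, and unless caught it springs up to over 0.3. About 1 N at the lip swings it; 3 to 4 N at the lip (more nearer the hinge) snaps it into the catch, just below 0 (end stop -0.016). Caught, it rests at about 0.00.
- lid_lip (a point): Where to push: on top of the lid's flat front lip, 157 mm from the hinge axis and 6 mm above the lid's plane through that axis. The lip is 48 mm wide, flat from 146 to 174 mm from the axis. The rest of the lid is a white ring, 158 mm across, round a clear dome (up to 17 mm above the lid's plane). Moves with the lid; z axis normal to it.
- lid_hinge (a point): Middle of the lid's hinge axis, at the back of the machine (centrifuge frame x 0.095, y 0, z 0.104). The axis runs along the machine's y; the lip goes down and forward in an arc as the lid shuts.
- catch_paddle (a point): Top of the grey release paddle of the lid catch (30 mm wide, 26 mm long), on the centre line in front of the lid, about 72 mm above the bench. The steel catch stands behind it, up to 98 mm. Pressing the paddle would let the shut lid spring open.
- mains_rocker (a joint): Mains rocker, rad: 0 = off (front end up), 0.4 = on (front end down). An over-centre spring snaps it to either side of 0.2. Pressing the front end takes about 3 to 4 N.
- rocker_front_end (a point): Where to press: on top of the front half of the rocker, 12 mm in front of its pivot; goes down 5 mm as it tips. The grey rocker is 36 mm long (front to back) and 22 mm wide, in a black frame at the left of the panel (centrifuge frame about x -0.11, y +0.076); its ends stand 10 to 17 mm above the panel. Axes turn with the rocker.
- spin_key (a joint): Travel of the wide short-spin key, m: 0 = up, 0.005 = fully down; a spring brings it up again when let go. 2 N starts it, about 5 N holds it fully down.
- spin_key_top (a point): Centre of the top of the short-spin key: rectangular, 37 mm wide (y) x 24 mm, 7.5 mm above the panel when up, at the right of the panel (centrifuge frame about x -0.11, y -0.076). z axis = its outward normal, which leans 0.2 rad to the front; moves with the key.
- timer_key (a joint): Travel of the round start key, m: 0 = up, 0.005 = down; not to be pressed.
- timer_key_top (a point): Centre of the top of the round start key, 18 mm across, 43 mm left of the short-spin key.
- dropper_bottle: Brown dropper bottle with rubber bulb, 36 mm across, 97 mm high, standing to the left of the machine. Origin: centre of its underside. Bystander.
- small_beaker: Glass beaker, 45 mm across, 58 mm high, standing to the right of the machine. Origin: centre of its underside. Bystander.
- forceps: Steel forceps, 136 mm long, 10 mm high, lying in front of the machine to the right. Origin: centre of its underside. Bystander.
- stopwatch: Black digital stopwatch, 73 x 62 x 18 mm, lying beside the front of the machine, to its left. Origin: centre of its underside. Bystander.

How it is judged:
By the outcome, as a careful person would: the job done as asked, in the order asked, and still so for the second after the job is handed in, while the arm keeps its last pose, push and grip.
It also fails if it takes over 45 s, if anything falls off the work surface, if the arm or the gripper's body presses on something with over 40 N, if the wrist force passes 120 N, or if a joint passes its speed limit or range.

## Working session

There is one attempt and no reset: what is moved stays moved. The work goes in short steps, Python scripts to look and compute and a tool call to move; the robot and the scene stay as the last step left them, time stands still between calls to the robot, and variables do not carry over. Pictures are saved under pics/ and viewed, at most 10 in all, crops included, and the job is handed in when it is done.

Besides the shell and the picture viewer there is one more tool, called after "Request:" in YAML: its name, and indented under it one key for each argument. jog_arm: Moves the arm, as the interface text tells. Its arguments: {"type":"object","properties":{"moves":{"type":"array"},"newtons":{"type":"number"}},"required":["moves"]}

```bash
mkdir -p pics
cat > h.py <<'E'
import numpy as np, cv2
from scipy.spatial.transform import Rotation as R
from bench import ctrl
def snap(name,fn):
    im=ctrl.get_image(name); cv2.imwrite('pics/'+fn,im['pixels'][:,:,::-1]); return im
E
python3 - <<'E'
from h import *
s=ctrl.get_state(); print({k:np.round(v,3) for k,v in s.items()}, ctrl.grasp_offset)
import pickle
for n in('scene','top'):
    im=snap(n,n+'0.png'); p=im.pop('pixels'); print(n,im); pickle.dump(im,open(n+'.pkl','wb'))
E
```

```text
{'time': np.float64(0.0), 'joint_positions': array([ 1.218,  0.322, -0.07 ,  1.452,  0.023,  1.371, -0.057]), 'qd': array([ 0.001, -0.001, -0.001,  0.001, -0.002, -0.   ,  0.001]), 'joint_torque': array([ 0.0000e+00, -4.9128e+01, -4.0400e-01, -3.1252e+01, -6.4000e-02,
        4.4000e-02,  0.0000e+00]), 'position': array([ 0.233, -0.606,  0.221]), 'tool_rot': array([-3.087e+00, -5.730e-01,  1.000e-03]), 'ft_force': array([ 0.265, -0.247,  0.318]), 'torque': array([-0.028, -0.017, -0.026]), 'grip_force': np.float64(0.0), 'grip_width': np.float64(0.996)} 0.0187
scene {'fx': 353.42323691586546, 'fy': 353.42323691586546, 'cx': 260.5782862035565, 'cy': 191.82187527843357, 'xyz': array([ 0.01359917, -0.43736745,  0.63177409]), 'rotation': array([ 0.81934732, -0.40181836, -0.84748278])}
top {'fx': 412.43528899512535, 'fy': 412.43528899512535, 'cx': 256.52295571209993, 'cy': 192.10970332375726, 'xyz': array([ 0.4072914 , -0.02579338,  0.99135326]), 'rotation': array([ 0.13035702, -0.12242951, -1.56744503])}
```

View pics/scene0.png

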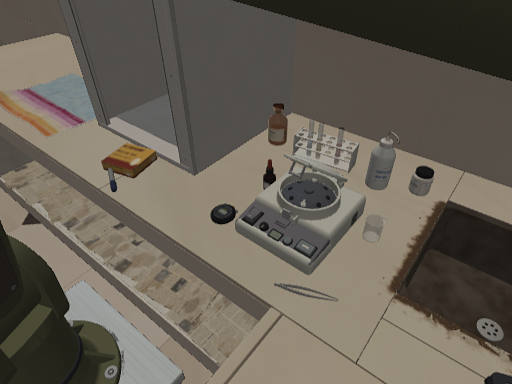

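View pics/top0.png

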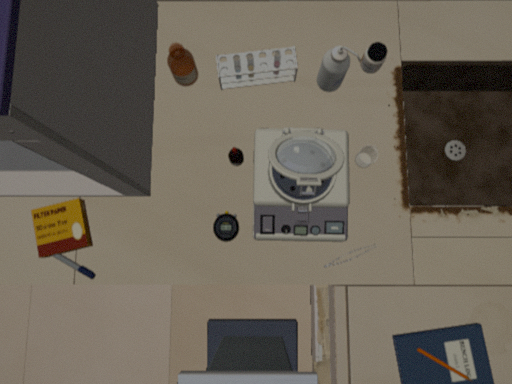

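The scene picture shows the centrifuge at about (300,210), with its lid open. In the top view it is at about (300,183), with the rocker at (267,224) and the wide key at (334,228). I'll enlarge both for accurate pixel positions.

Run:
```python
import cv2, numpy as np
a=cv2.imread('pics/top0.png')[120:245,245:355]; a=cv2.resize(a,None,fx=4.6,fy=4.6,interpolation=cv2.INTER_CUBIC)
b=cv2.imread('pics/scene0.png')[145:270,230:370]; b=cv2.resize(b,None,fx=4.6,fy=4.6,interpolation=cv2.INTER_CUBIC)
cv2.imwrite('pics/a.png',cv2.convertScaleAbs(a,alpha=1.3)); cv2.imwrite('pics/b.png',cv2.convertScaleAbs(b,alpha=1.5))
```

```text
(no output)
```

View pics/a.png

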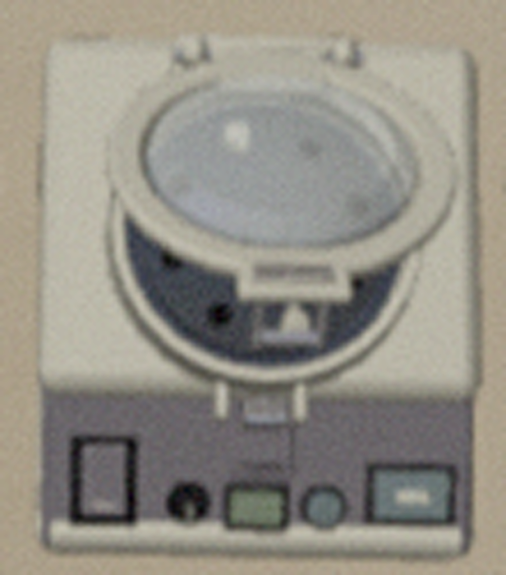

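View pics/b.png

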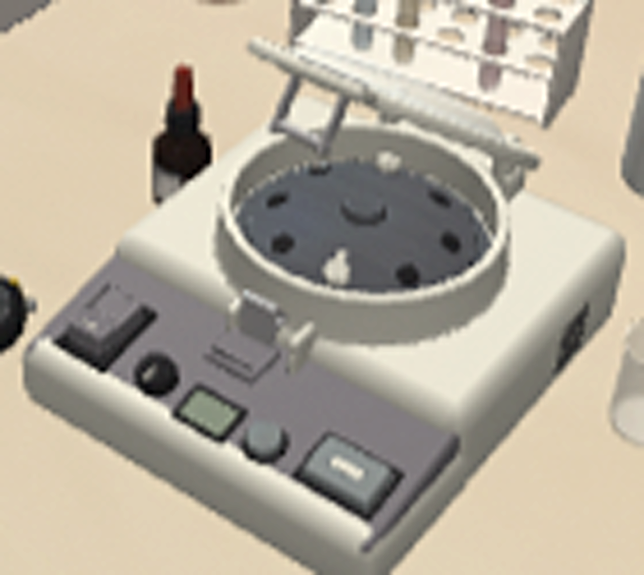

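The enlarged top view shows the rocker centre at (104,480), dial at (188,503), round key at (325,507), wide key at (411,497) and the lip's front edge at (295,293). The scene crop shows the rocker at (107,325), wide key at (347,467) and dial top at (157,370). I'll fit the machine pose and lid angle to these.

```bash
cat >> h.py <<'E'
import pickle
def proj(im,P):
    P=np.atleast_2d(P); c=R.from_rotvec(im['rotation']).inv().apply(P-im['xyz'])
    return np.c_[im['cx']+im['fx']*c[:,0]/-c[:,2], im['cy']-im['fy']*c[:,1]/-c[:,2]]
def panel(x,y,h=0): # point at frame x on panel surface, height h along normal
    z=0.054+(x+0.098)*np.tan(0.2); n=np.array([-np.sin(.2),0,np.cos(.2)])
    return np.array([x,y,z])+h*n
def lidp(r,h,a,y=0): # up by angle a; r from hinge
    return np.array([0.095-r*np.cos(a)+h*np.sin(a)*1, y, 0.104+r*np.sin(a)+h*np.cos(a)])
def w(p,P): return R.from_euler('z',p[2]).apply(P)+[p[0],p[1],0]
E
python3 - <<'E'
from h import *
from scipy.optimize import least_squares
T=pickle.load(open('top.pkl','rb'));S=pickle.load(open('scene.pkl','rb'))
ft=lambda u,v:np.array([245+(u+.5)/4.6-.5,120+(v+.5)/4.6-.5]); fs=lambda u,v:np.array([230+(u+.5)/4.6-.5,145+(v+.5)/4.6-.5])
K=panel(-.11,-.076,.0075);RK=panel(-.11,.076,.005)
def res(p):
    e=[proj(T,w(p,K))[0]-ft(411,497),proj(T,w(p,RK))[0]-ft(104,480),proj(S,w(p,K))[0]-fs(347,467),proj(S,w(p,RK))[0]-fs(107,325),
       proj(T,w(p,lidp(.174,.003,p[3])))[0]-ft(295,293)]
    return np.concatenate(e)
r=least_squares(res,[.45,-.1,0,.7]);p=r.x;print(p,np.round(r.fun,1))
np.save('p.npy',p)
D=panel(-.11,.034,.011);print('dial',proj(T,w(p,D))[0]-ft(188,503),proj(S,w(p,D))[0]-fs(157,370))
H=panel(-.11,-.033,.006);print('timer',proj(T,w(p,H))[0]-ft(325,507))
for n,q in dict(key=K,rock=panel(-.122,.076,.015),lip=lidp(.157,.006,p[3]),lipshut=lidp(.157,.006,0)).items(): print(n,np.round(w(p,q),4))
print('lip scene crop',(proj(S,w(p,lidp(.174,.003,p[3])))[0]-[230,145])*4.6)
E
```

```text
[ 0.59329331 -0.12589976 -0.04546315  0.64271622] [ 0.4 -0.5 -0.2  0.  -0.4 -0.4 -0.8 -0.3  0.9  0.1]
dial [ 0.2380755  -3.83901755] [ 1.55334374 -3.53128315]
timer [-0.05612447 -3.63568805]
key [ 0.4785 -0.1968  0.0589]
rock [ 0.4719 -0.0443  0.0638]
lip [ 0.5662 -0.1247  0.2029]
lipshut [ 0.5314 -0.1231  0.11  ]
lip scene crop [320.22850671  71.48746108]
```

```bash
cat >> h.py <<'E'
def rot(tilt,yaw=-0.045): # tool x along machine +x, tool z down; tilt>0: hand leans to the robot
    return R.from_euler('z',yaw)*R.from_euler('y',-tilt)*R.from_euler('x',np.pi)
def cur():
    s=ctrl.get_state(); return s['position'],R.from_rotvec(s['tool_rot'])
def rows(targets,base=None):
    p0,r0=base or cur()
    for P,t in targets:
        d=r0.inv().apply(np.array(P)-p0)/.3; v=(r0.inv()*rot(t)).as_rotvec()/(np.pi/3)
        print(np.round(d,3),np.round(v,3))
E
python3 - <<'E'
from h import *
print(rot(.3).as_matrix()[:,2])
rows([([.34,-.36,.29],0),([.42,-.12,.29],0)])
im=ctrl.get_image('wrist'); print(np.round(im['tool_from_camera'],3),im['fx'])
E
```

```text
[ 0.29522104 -0.01329392 -0.95533649]
[ 0.628 -0.639 -0.227] [-0.002  0.     0.393]
[ 1.164 -1.29  -0.226] [-0.002  0.     0.393]
[[-0.001  0.955  0.298  0.083]
 [ 1.     0.001 -0.    -0.   ]
 [-0.001  0.298 -0.955 -0.162]
 [ 0.     0.     0.     1.   ]] 314.66080791767223
```

Request:
jog_arm:
  moves: [0.08,-0.08,-0.06,0,0,0.05,-1,0.16,-0.16,-0.11,0,0,0.1,-1,0.24,-0.24,-0.17,0,0,0.15,-1,0.31,-0.32,-0.23,0,0,0.2,-1,0.39,-0.4,-0.23,0,0,0.25,-1,0.47,-0.48,-0.23,0,0,0.3,-1,0.55,-0.56,-0.23,0,0,0.35,-1,0.63,-0.64,-0.23,0,0,0.393,-1]

```text
time: 1.15
position: [0.3409, -0.3585, 0.2913]
tool_rot: [-3.141, 0.073, 0.0]
ft_force: [-0.1, -1.1, -0.3]
grip_width: 0.173
grip_force: 0.0
```

Run:
```python
from h import *
rows([([.53,-.12,.29],0)])
```

```text
[ 0.593 -0.823  0.004] [-0.     0.    -0.001]
```

Request:
jog_arm:
  moves: [0.08,-0.11,0,0,0,0,-1,0.16,-0.22,0,0,0,0,-1,0.24,-0.33,0,0,0,0,-1,0.32,-0.44,0,0,0,0,-1,0.4,-0.55,0,0,0,0,-1,0.48,-0.66,0,0,0,0,-1,0.54,-0.75,0,0,0,0,-1,0.593,-0.823,0,0,0,0,-1]

```text
time: 2.15
position: [0.5299, -0.1196, 0.2913]
tool_rot: [-3.141, 0.068, 0.001]
ft_force: [-0.5, -0.7, -1.8]
grip_width: 0.006
grip_force: 0.0
```

Run:
```python
from h import *
s=ctrl.get_state();print(s['position'],s['tool_rot'],s['qd'].max())
pw,rw=s['position'],R.from_rotvec(s['tool_rot'])
im=snap('wrist','w1.png');im.pop('pixels')
M=im['tool_from_camera'];im['xyz']=pw+rw.apply(M[:3,3]);im['rotation']=(rw*R.from_matrix(M[:3,:3])).as_rotvec();print(im)
pickle.dump(im,open('w1.pkl','wb'))
p=np.load('p.npy');print(proj(im,[w(p,panel(-.11,-.076,.0075)),w(p,panel(-.11,.076,.005)),w(p,lidp(.157,.006,p[3]))]))
b=cv2.imread('pics/w1.png'); cv2.imwrite('pics/w1b.png',cv2.resize(b,(768,576),interpolation=cv2.INTER_CUBIC))
```

```text
[ 0.52991735 -0.11961833  0.29128987] [-3.14068556e+00  6.84228645e-02  6.24628769e-04] 0.22457385196146565
{'fx': 314.66080791767223, 'fy': 314.66080791767223, 'cx': 255.55028029396524, 'cy': 193.82755734631021, 'tool_from_camera': array([[-8.89218638e-04,  9.54784494e-01,  2.97297460e-01,
         8.27952876e-02],
       [ 9.99999166e-01,  1.12761134e-03, -6.30371773e-04,
        -4.43838059e-04],
       [-9.37105182e-04,  2.97296652e-01, -9.54784700e-01,
        -1.61673502e-01],
       [ 0.00000000e+00,  0.00000000e+00,  0.00000000e+00,
         1.00000000e+00]]), 'xyz': array([ 0.61271711, -0.1228083 ,  0.45293022]), 'rotation': array([-0.23395762,  0.24333853, -1.60187946])}
[[315.82868905 199.58370694]
 [200.88933726 198.56423638]
 [260.19641114 156.21043826]]
```

View pics/w1b.png

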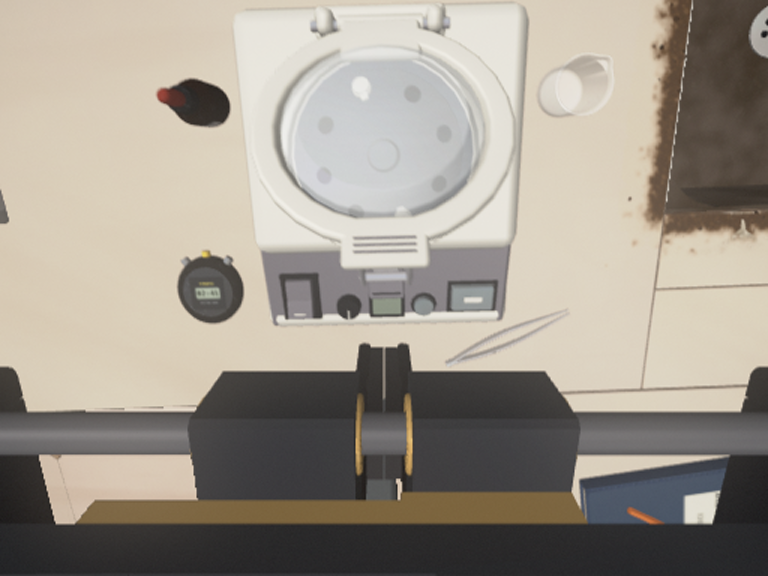

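The wrist view shows the wide key at (472,296), rocker at (300,297) and the lip's front edge at (384,266). These match the predictions to 1–2 px. Next I'll refit with these points.

Run:
```python
from h import *
from scipy.optimize import least_squares
T=pickle.load(open('top.pkl','rb'));S=pickle.load(open('scene.pkl','rb'));W=pickle.load(open('w1.pkl','rb'))
ft=lambda u,v:np.array([245+(u+.5)/4.6-.5,120+(v+.5)/4.6-.5]); fs=lambda u,v:np.array([230+(u+.5)/4.6-.5,145+(v+.5)/4.6-.5]); fw=lambda u,v:np.array([u,v])/1.5
K=panel(-.11,-.076,.0075);RK=panel(-.11,.076,.005)
def res(p):
    L=w(p,lidp(.174,.004,p[3]))
    e=[proj(T,w(p,K))[0]-ft(411,497),proj(T,w(p,RK))[0]-ft(104,480),proj(S,w(p,K))[0]-fs(347,467),proj(S,w(p,RK))[0]-fs(107,325),
       proj(W,w(p,K))[0]-fw(472,296),proj(W,w(p,RK))[0]-fw(300,297),proj(T,L)[0]-ft(295,293),proj(W,L)[0]-fw(384,266)]
    return np.concatenate(e)
p=np.load('p.npy')
r=least_squares(res,p);p=r.x;print(p,np.round(r.fun,1)); np.save('p.npy',p)
for n,q in dict(key=K,rock=panel(-.122,.076,.015)).items(): print(n,np.round(w(p,q),4))
for a in (p[3],.6,.45,.3,.15,0,-.016): print(a,np.round(w(p,lidp(.160,.006,a)),4))
```

```text
[ 0.59449334 -0.12291627 -0.03045788  0.62490055] [-0.2 -1.5 -0.8  0.  -0.3 -1.3 -1.3 -0.5  0.2  0.7 -0.1  0.6 -0.4  0.4
  1.2 -0.3]
key [ 0.4807 -0.1955  0.0589]
rock [ 0.4719 -0.0431  0.0638]
0.6249005519204427 [ 0.5633 -0.122   0.2025]
0.6 [ 0.5608 -0.1219  0.1993]
0.45 [ 0.5481 -0.1215  0.179 ]
0.3 [ 0.5384 -0.1212  0.157 ]
0.15 [ 0.5322 -0.121   0.1338]
0 [ 0.5295 -0.1209  0.11  ]
-0.016 [ 0.5294 -0.1209  0.1074]
```

Run:
```python
from h import *
p=np.load('p.npy'); L=lambda a:w(p,lidp(.160,.006,a))
rows([(L(.62)+[0,0,.02],0)]+[(L(a)+[0,0,.0],0) for a in (.6,.5,.4,.3,.2,.1,0)]+[(L(-.016)-[0,0,.002],0)])
```

```text
[0.104 0.018 0.231] [-0.003 -0.001  0.006]
[0.097 0.018 0.306] [-0.003 -0.001  0.006]
[0.068 0.018 0.351] [-0.003 -0.001  0.006]
[0.043 0.019 0.398] [-0.003 -0.001  0.006]
[0.022 0.019 0.447] [-0.003 -0.001  0.006]
[0.007 0.019 0.498] [-0.003 -0.001  0.006]
[-0.003  0.019  0.551] [-0.003 -0.001  0.006]
[-0.008  0.02   0.604] [-0.003 -0.001  0.006]
[-0.008  0.02   0.619] [-0.003 -0.001  0.006]
```

Request:
jog_arm:
  moves: [0.06,0.01,0.1,0,0,0,-1,0.104,0.018,0.2,0,0,0,-1,0.102,0.018,0.26,0,0,0,-1,0.097,0.018,0.306,0,0,0,-1,0.068,0.018,0.351,0,0,0,-1,0.043,0.019,0.398,0,0,0,-1,0.022,0.019,0.447,0,0,0,-1,0.015,0.019,0.47,0,0,0,-1]

```text
time: 3.2
position: [0.5328, -0.1271, 0.1497]
tool_rot: [3.141, -0.071, -0.001]
ft_force: [-1.3, 0.1, -0.4]
grip_width: 0.004
grip_force: 0.4
```

Run:
```python
from h import *
p=np.load('p.npy'); L=lambda a:w(p,lidp(.160,.006,a))
s=ctrl.get_state();print(s['position'],s['ft_force'],s['qd'])
rows([(L(a),0) for a in (.2,.1,0)]+[(L(-.016)-[0,0,.002],0)])
```

```text
[ 0.53277711 -0.12709857  0.14971372] [-1.26063704  0.12362342 -0.39415315] [ 0.00224739  0.01443748  0.00301396  0.08024531  0.01208487 -0.10172325
 -0.00545908]
[ 0.003 -0.02   0.027] [0.    0.001 0.   ]
[-0.007 -0.02   0.079] [0.    0.001 0.   ]
[-0.012 -0.02   0.132] [0.    0.001 0.   ]
[-0.012 -0.02   0.148] [0.    0.001 0.   ]
```

Request:
jog_arm:
  moves: [0.003,-0.01,0.027,0,0,0,-1,-0.003,-0.01,0.055,0,0,0,-1,-0.007,-0.01,0.08,0,0,0,-1,-0.01,-0.01,0.105,0,0,0,-1,-0.012,-0.01,0.125,0,0,0,-1,-0.012,-0.01,0.135,0,0,0,-1,-0.012,-0.01,0.143,0,0,0,-1,-0.012,-0.01,0.143,0,0,0,-1]

```text
time: 4.2
position: [0.5296, -0.1238, 0.1073]
tool_rot: [-3.141, 0.07, 0.002]
ft_force: [-1.0, 0.0, 1.7]
grip_width: 0.007
grip_force: 0.7
```

Request:
jog_arm:
  moves: [0,0,0.003,0,0,0,-1,0,0,0.006,0,0,0,-1,0,0,0.009,0,0,0,-1,0,0,0.012,0,0,0,-1,0,0,0.012,0,0,0,-1,0,0,0.012,0,0,0,-1,0,0,0.012,0,0,0,-1,0,0,0.012,0,0,0,-1]

```text
time: 5.2
position: [0.5298, -0.1239, 0.1042]
tool_rot: [3.141, -0.07, -0.001]
ft_force: [-3.6, 1.0, 4.5]
grip_width: 0.003
grip_force: 2.6
```

Request:
jog_arm:
  moves: [0,0,0.004,0,0,0,-1,0,0,0.008,0,0,0,-1,0,0,0.012,0,0,0,-1,0,0,0.012,0,0,0,-1,0,0,0.012,0,0,0,-1,0,0,0.012,0,0,0,-1,0,0,0.012,0,0,0,-1,0,0,0.012,0,0,0,-1]

```text
time: 6.2
position: [0.5299, -0.1238, 0.1011]
tool_rot: [3.14, -0.07, -0.001]
ft_force: [-5.5, 1.2, 8.6]
grip_width: 0.005
grip_force: 4.3
```

Run:
```python
from h import *
a=ctrl.get_image('top')['pixels'][120:245,245:355,::-1]; b=ctrl.get_image('scene')['pixels'][145:265,235:355,::-1]; c=ctrl.get_image('wrist')['pixels'][:,:,::-1]
s=ctrl.get_state();print(s['position'],s['ft_force'],s['torque'])
f=lambda i,k:cv2.resize(i,k,interpolation=cv2.INTER_CUBIC)
cv2.imwrite('pics/c.png',np.hstack([f(b,(400,400)),f(c[0:300,100:400],(400,400))]))
```

```text
[ 0.52984742 -0.12387183  0.10113594] [-5.70911428  1.16282721  8.52799793] [0.27081562 1.14412309 0.01896675]
```

View pics/c.png

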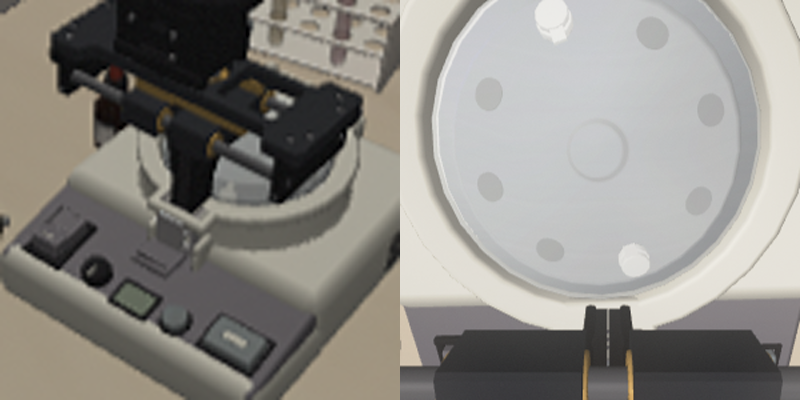

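The lid looks shut or nearly so. The finger tips sit very close to the dome edge (right half, about (609,305)), which would explain the backward force. I'll lift slightly, shift about 7 mm towards the robot and press on the lip proper.

Request:
jog_arm:
  moves: [0,0,-0.03,0,0,0,-1,-0.015,0,-0.04,0,0,0,-1,-0.025,0,-0.04,0,0,0,-1,-0.025,0,-0.03,0,0,0,-1,-0.025,0,-0.025,0,0,0,-1,-0.025,0,-0.02,0,0,0,-1,-0.025,0,-0.015,0,0,0,-1,-0.025,0,-0.015,0,0,0,-1]

```text
time: 7.35
position: [0.5224, -0.1236, 0.1049]
tool_rot: [3.141, -0.07, -0.001]
ft_force: [-2.7, -0.7, 4.7]
grip_width: 0.006
grip_force: 1.9
```

Request:
jog_arm:
  moves: [0,0,0.005,0,0,0,-1,0,0,0.01,0,0,0,-1,0,0,0.015,0,0,0,-1,0,0,0.02,0,0,0,-1,0,0,0.02,0,0,0,-1,0,0,0.02,0,0,0,-1,0,0,0.01,0,0,0,-1,0,0,0,0,0,0,-1]

```text
time: 8.35
position: [0.5225, -0.1236, 0.1052]
tool_rot: [3.14, -0.07, -0.001]
ft_force: [-2.3, 0.1, 3.1]
grip_width: 0.006
grip_force: 1.6
```

Run:
```python
from h import *
s=ctrl.get_state();print(s['position'],s['ft_force'])
```

```text
[ 0.52247793 -0.12363143  0.10519491] [-2.30840022  0.14469715  3.06937775]
```

Request:
jog_arm:
  moves: [0,0,-0.03,0,0,0,-1,0,0,-0.08,0,0,0,-1,-0.05,0,-0.16,0,0,0,-1,-0.1,0,-0.24,0,0,0,-1,-0.15,0,-0.32,0,0,0,-1,-0.2,0,-0.36,0,0,0,-1,-0.2,0,-0.36,0,0,0,-1,-0.2,0,-0.36,0,0,0,-1]

```text
time: 9.35
position: [0.4632, -0.1206, 0.2128]
tool_rot: [3.141, -0.07, 0.001]
ft_force: [-0.1, -0.1, 0.5]
grip_width: 0.009
grip_force: 0.0
```

Run:
```python
from h import *
s=ctrl.get_state();print(s['position'],s['ft_force'],np.abs(s['qd']).max())
pw,rw=s['position'],R.from_rotvec(s['tool_rot'])
im=snap('wrist','w2.png');c=im.pop('pixels')[:,:,::-1]
M=im['tool_from_camera'];im['xyz']=pw+rw.apply(M[:3,3]);im['rotation']=(rw*R.from_matrix(M[:3,:3])).as_rotvec()
pickle.dump(im,open('w2.pkl','wb'))
p=np.load('p.npy');print(proj(im,[w(p,panel(-.11,-.076,.0075)),w(p,panel(-.11,.076,.005)),w(p,lidp(.174,.006,0))]))
b=ctrl.get_image('scene')['pixels'][145:265,235:355,::-1]
f=lambda i,k:cv2.resize(i,k,interpolation=cv2.INTER_CUBIC)
cv2.imwrite('pics/d.png',np.hstack([f(b,(350,350)),f(c[0:350,106:406],(300,350))]))
cv2.imwrite('pics/d.png',np.hstack([f(b,(350,467)),f(c[0:320,106:406],(438,467))]))
```

```text
[ 0.46319762 -0.12064172  0.21280672] [-0.12420696 -0.12816177  0.53109375] 0.016136694158924512
[[328.55624426 159.69916613]
 [179.64839898 160.96267199]
 [252.86652621 134.36142744]]
```

View pics/d.png

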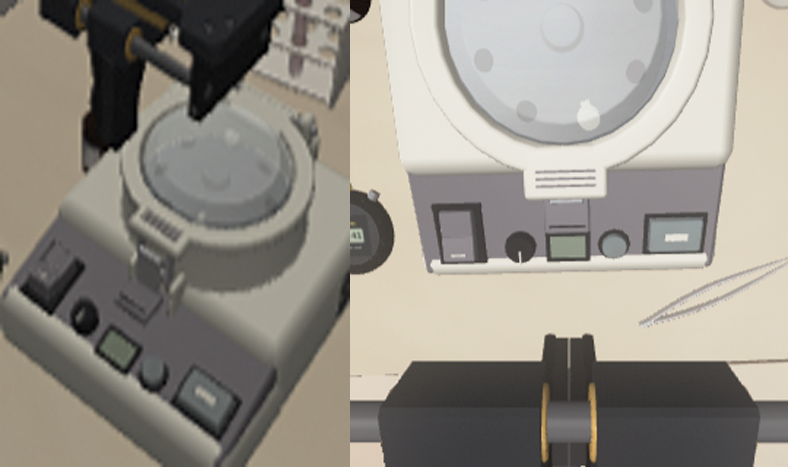

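The lid lip's front edge is at (565,197) in the crop, matching the shut prediction of (253,134) full px, so the lid is caught. The rocker is at (460,234) and the key at (678,234), both about 2 mm right of the prediction. Rocker next.

Run:
```python
from h import *
rows([([.468,-.045,.15],.3),([.470,-.045,.085],.3)])
```

```text
[ 0.006 -0.252  0.208] [-0.001  0.287  0.001]
[ 0.013 -0.252  0.424] [-0.001  0.287  0.001]
```

Request:
jog_arm:
  moves: [0,-0.06,0.05,0,0.07,0,-1,0,-0.13,0.1,0,0.14,0,-1,0,-0.19,0.15,0,0.21,0,-1,0.006,-0.252,0.208,0,0.287,0,-1,0.008,-0.252,0.28,0,0.287,0,-1,0.01,-0.252,0.36,0,0.287,0,-1,0.013,-0.252,0.424,0,0.287,0,-1,0.013,-0.252,0.424,0,0.287,0,-1]

```text
time: 10.45
position: [0.4686, -0.0447, 0.0837]
tool_rot: [3.102, -0.069, 0.463]
ft_force: [0.4, 0.2, 1.0]
grip_width: 0.007
grip_force: 0.0
```

Run:
```python
from h import *
rows([([.470,-.045,z],.3) for z in (.07,.065,.06,.058)])
```

```text
[-0.009  0.001  0.045] [-0.002  0.004  0.   ]
[-0.014  0.001  0.061] [-0.002  0.004  0.   ]
[-0.019  0.001  0.077] [-0.002  0.004  0.   ]
[-0.021  0.001  0.083] [-0.002  0.004  0.   ]
```

Request:
jog_arm:
  moves: [-0.005,0,0.025,0,0,0,-1,-0.009,0,0.045,0,0,0,-1,-0.012,0,0.053,0,0,0,-1,-0.014,0,0.061,0,0,0,-1,-0.016,0,0.066,0,0,0,-1,-0.017,0,0.071,0,0,0,-1,-0.019,0,0.077,0,0,0,-1,-0.019,0,0.077,0,0,0,-1]

```text
time: 11.45
position: [0.4716, -0.0455, 0.062]
tool_rot: [3.099, -0.069, 0.47]
ft_force: [-0.4, -0.9, -0.5]
grip_width: 0.006
grip_force: 0.0
```

Request:
jog_arm:
  moves: [-0.001,0,0.003,0,0,0,-1,-0.002,0,0.006,0,0,0,-1,-0.003,0,0.009,0,0,0,-1,-0.004,0,0.012,0,0,0,-1,-0.005,0,0.016,0,0,0,-1,-0.005,0,0.016,0,0,0,-1,-0.005,0,0.016,0,0,0,-1,-0.005,0,0.016,0,0,0,-1]

```text
time: 12.45
position: [0.4718, -0.0456, 0.0599]
tool_rot: [3.097, -0.068, 0.468]
ft_force: [-23.2, 3.4, 38.0]
grip_width: 0.01
grip_force: 21.4
```

That is a hard stop, so I'm backing off at once to look.

Request:
jog_arm:
  moves: [0.005,0,-0.02,0,0,0,-1,0.01,0,-0.05,0,0,0,-1,0.02,0,-0.12,0,0,0,-1,0.03,0,-0.2,0,-0.06,0,-1,0,0.1,-0.26,0,-0.1,0,-1,0,0.2,-0.26,0,-0.1,0,-1,0,0.3,-0.26,0,-0.1,0,-1,0,0.3,-0.26,0,-0.1,0,-1]

```text
time: 13.45
position: [0.4439, -0.1364, 0.1314]
tool_rot: [3.121, -0.076, 0.307]
ft_force: [0.2, 0.1, 1.1]
grip_width: 0.005
grip_force: 0.0
```

Run:
```python
from h import *
s=ctrl.get_state();print(s['position'],s['tool_rot'],s['ft_force'],np.abs(s['qd']).max())
pw,rw=s['position'],R.from_rotvec(s['tool_rot'])
im=snap('wrist','w3.png');c=im.pop('pixels')[:,:,::-1]
M=im['tool_from_camera'];im['xyz']=pw+rw.apply(M[:3,3]);im['rotation']=(rw*R.from_matrix(M[:3,:3])).as_rotvec()
p=np.load('p.npy');print(proj(im,[w(p,panel(-.11,-.076,.0075)),w(p,panel(-.11,.076,.013)),w(p,lidp(.174,.006,0))]))
b=ctrl.get_image('scene')['pixels'][170:260,230:330,::-1]
f=lambda i,k:cv2.resize(i,k,interpolation=cv2.INTER_CUBIC)
cv2.imwrite('pics/e.png',np.hstack([f(b,(400,360)),f(c[0:384,100:500],(400,360))]))
```

```text
[ 0.44392974 -0.13643005  0.13143656] [ 3.12133758 -0.07635945  0.30661679] [0.20650531 0.07845518 1.09370519] 0.05263067017538884
[[328.81315256 173.12622106]
 [132.53645637 178.66146257]
 [224.27913357 125.76316511]]
```

View pics/e.png

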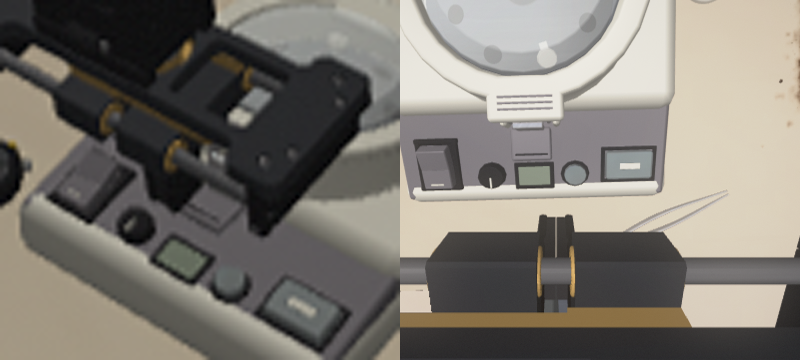

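The rocker is now tipped front-down: its tall front face is gone at (95,190) left. The lid is still shut, and the key is at (629,163) right, within 1 px of the prediction. Now the short-spin key.

Run:
```python
from h import *
n=np.array([-.199,.008,.98]);k=np.array([.4805,-.196,.0589])
rows([(k+h*n,.2) for h in (.06,.02,.0,-.005)])
```

```text
[0.08  0.201 0.062] [-0.001  0.004 -0.   ]
[0.08  0.201 0.195] [-0.001  0.004 -0.   ]
[0.081 0.201 0.262] [-0.001  0.004 -0.   ]
[0.081 0.201 0.279] [-0.001  0.004 -0.   ]
```

Request:
jog_arm:
  moves: [0.02,0.05,0,0,0,0,-1,0.04,0.1,0.02,0,0,0,-1,0.06,0.15,0.04,0,0,0,-1,0.08,0.201,0.06,0,0,0,-1,0.08,0.201,0.12,0,0,0,-1,0.08,0.201,0.18,0,0,0,-1,0.081,0.201,0.22,0,0,0,-1,0.081,0.201,0.22,0,0,0,-1]

```text
time: 14.55
position: [0.4778, -0.1961, 0.0703]
tool_rot: [3.123, -0.07, 0.304]
ft_force: [0.2, 0.9, -0.1]
grip_width: 0.007
grip_force: 0.0
```

Run:
```python
from h import *
n=np.array([-.199,.008,.98]);k=np.array([.4805,-.196,.0589])
print(ctrl.get_state()['ft_force'])
rows([(k+h*n,.2) for h in (.0,-.005)])
```

```text
[ 0.20542694  0.85811868 -0.12479579]
[ 0.002 -0.001  0.039] [-0.001  0.006  0.   ]
[ 0.002 -0.001  0.056] [-0.001  0.006  0.   ]
```

Request:
jog_arm:
  moves: [0.002,0,0.015,0,0,0,-1,0.002,0,0.03,0,0,0,-1,0.002,0,0.036,0,0,0,-1,0.002,0,0.041,0,0,0,-1,0.002,0,0.046,0,0,0,-1,0.002,0,0.05,0,0,0,-1,0.002,0,0.05,0,0,0,-1,0.002,0,0.05,0,0,0,-1]

```text
time: 15.55
position: [0.4819, -0.1965, 0.057]
tool_rot: [3.121, -0.07, 0.307]
ft_force: [-0.6, 0.9, 2.6]
grip_width: 0.004
grip_force: 1.7
```

Request:
jog_arm:
  moves: [0,0,0.002,0,0,0,-1,0,0,0.004,0,0,0,-1,0,0,0.006,0,0,0,-1,0,0,0.008,0,0,0,-1,0,0,0.01,0,0,0,-1,0,0,0.01,0,0,0,-1,0,0,0.01,0,0,0,-1,0,0,0.01,0,0,0,-1]

```text
time: 16.55
position: [0.4823, -0.1965, 0.0548]
tool_rot: [3.121, -0.07, 0.306]
ft_force: [-5.7, 2.3, 11.9]
grip_width: 0.005
grip_force: 6.6
```

Request:
jog_arm:
  moves: [0,0,0.001,0,0,0,-1,0,0,0.002,0,0,0,-1,0,0,0.003,0,0,0,-1,0,0,0.003,0,0,0,-1,0,0,0.003,0,0,0,-1,0,0,0.003,0,0,0,-1,0,0,0.003,0,0,0,-1,0,0,0.003,0,0,0,-1]

```text
time: 17.55
position: [0.4824, -0.1965, 0.0547]
tool_rot: [3.121, -0.07, 0.305]
ft_force: [-9.8, 3.7, 19.4]
grip_width: 0.007
grip_force: 10.6
```

Run:
```python
from h import *
s=ctrl.get_state();print(s['position'],s['ft_force'],np.abs(s['qd']).max())
c=ctrl.get_image('wrist')['pixels'][:,:,::-1]
b=ctrl.get_image('scene')['pixels'][160:270,230:350,::-1]
c2=ctrl.get_image('wrist')['pixels'][:,:,::-1]
f=lambda i,k:cv2.resize(i,k,interpolation=cv2.INTER_CUBIC)
cv2.imwrite('pics/f.png',np.hstack([f(b,(400,367)),f(c[0:367,0:400],(400,367))]))
d=np.abs(c.astype(int)-c2).max(2)
ys,xs=np.where(d>60);print(len(xs),np.c_[xs,ys][::max(1,len(xs)//8)] if len(xs) else '')
```

```text
[ 0.48239013 -0.19650535  0.05468713] [-9.79401952  3.67232189 19.3834561 ] 0.0014651591996838243
0
```

View pics/f.png

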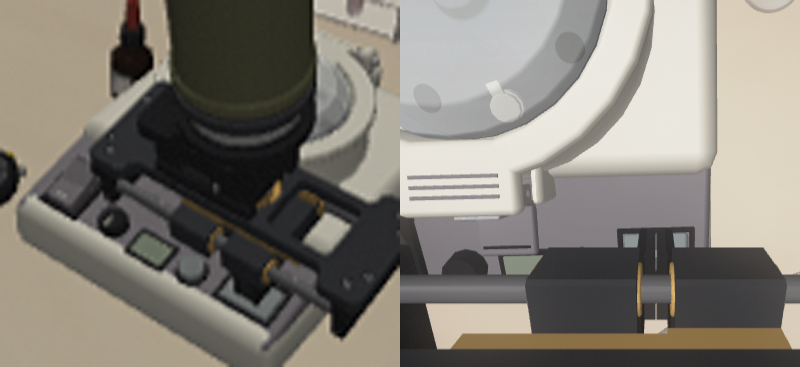

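Run:
```python
from h import *
s=ctrl.get_state();pw,rw=s['position'],R.from_rotvec(s['tool_rot'])
im=ctrl.get_image('wrist');c=im.pop('pixels')[:,:,::-1]
M=im['tool_from_camera'];im['xyz']=pw+rw.apply(M[:3,3]);im['rotation']=(rw*R.from_matrix(M[:3,:3])).as_rotvec()
for x in(0,.0095,.0125,.0155): print(x,proj(im,pw+rw.apply([x,0,0])))
p=np.load('p.npy')
for dx,h in((.012,.0025),(.012,.0075),(.015,.002)): print('key',dx,h,proj(im,[w(p,panel(-.11+dx,-.076+.0,h)),w(p,panel(-.11+dx,-.076+.0185,h)),w(p,panel(-.11+dx,-.076-.0185,h))]))
cv2.imwrite('pics/g.png',cv2.resize(c[210:300,570-330:460],None,fx=3.5,fy=6 and 3.5,interpolation=cv2.INTER_CUBIC))
```

```text
0 [[256.12377978 248.25387406]]
0.0095 [[256.12126272 232.90834121]]
0.0125 [[256.12045098 227.95952478]]
0.0155 [[256.11963094 222.96003008]]
key 0.012 0.0025 [[254.1014898  229.40966371]
 [220.99766055 229.91122165]
 [287.20665793 228.9080855 ]]
key 0.012 0.0075 [[254.10157819 233.17877494]
 [220.07533154 233.69423013]
 [288.12923936 232.66329832]]
key 0.015 0.002 [[254.0140952  223.99459524]
 [220.82573119 224.49754377]
 [287.20380492 223.49162631]]
```

View pics/g.png

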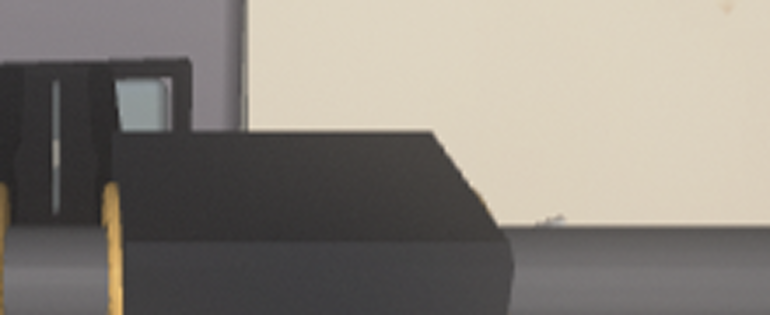

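The tip's forward edge is at row ~228, level with the outer edge of the frame behind the key (key rear edge ~233). The tips are longer in x than the pads and may be resting on that frame. I'll lift, lean the hand more so the robot-side edge presses the key's middle, and press again.

Request:
jog_arm:
  moves: [0,0,-0.02,0,0,0,-1,0,0,-0.05,0,0,0,-1,0,0,-0.09,0,0,0,-1,0,0,-0.1,0,0.06,0,-1,0,0,-0.1,0,0.12,0,-1,0,0,-0.1,0,0.18,0,-1,0,0,-0.1,0,0.24,0,-1,0,0,-0.1,0,0.24,0,-1]

```text
time: 18.75
position: [0.4753, -0.1963, 0.0821]
tool_rot: [3.053, -0.071, 0.692]
ft_force: [-0.7, 0.7, 0.5]
grip_width: 0.005
grip_force: 0.0
```

Run:
```python
from h import *
n=np.array([-.199,.008,.98]);m=np.array([.98,-.04,.199]);k=np.array([.4803,-.1968,.0589])
s=ctrl.get_state();print(s['position'],s['ft_force'],np.abs(s['qd']).max())
o=rot(.45).apply([-.0095,0,0])
rows([(k-.002*m+h*n-o,.45) for h in (.015,.003,0,-.005)])
im=ctrl.get_image('wrist')['pixels'][:,:,::-1];cv2.imwrite('pics/w4.png',im)
```

```text
[ 0.47533639 -0.19625998  0.08205754] [-0.716095    0.67857525  0.45402199] 0.04829332056934921
[0.019 0.001 0.027] [ 0.     0.004 -0.001]
[0.009 0.001 0.065] [ 0.     0.004 -0.001]
[0.007 0.001 0.075] [ 0.     0.004 -0.001]
[0.003 0.001 0.091] [ 0.     0.004 -0.001]
```

Request:
jog_arm:
  moves: [0.019,0.001,0.027,0,0,0,-1,0.014,0.001,0.046,0,0,0,-1,0.009,0.001,0.065,0,0,0,-1,0.007,0.001,0.075,0,0,0,-1,0.006,0.001,0.08,0,0,0,-1,0.005,0.001,0.085,0,0,0,-1,0.004,0.001,0.088,0,0,0,-1,0.004,0.001,0.088,0,0,0,-1]

```text
time: 19.8
position: [0.489, -0.1968, 0.0591]
tool_rot: [3.053, -0.068, 0.693]
ft_force: [-3.0, 2.9, 2.6]
grip_width: -0.003
grip_force: 2.1
```

```bash
cat > chk.py <<'E'
from h import *
n=np.array([-.199,.008,.98]);k=np.array([.4803,-.1968,.0589])
s=ctrl.get_state();e=s['position']+R.from_rotvec(s['tool_rot']).apply([-.0095,0,0]);print('edge rel key: h %.4f x %.4f'%(n@(e-k),e[0]-k[0]),s['ft_force'])
c=ctrl.get_image('wrist')['pixels'][:150].astype(int);c2=ctrl.get_image('wrist')['pixels'][:150].astype(int)
d=np.abs(c-c2).max(2);print('diff',(d>40).sum(),(d>15).sum(),d.max())
E
python3 chk.py
```

```text
edge rel key: h -0.0039 x 0.0001 [-2.98282859  2.92589744  2.6157229 ]
diff 10 90 73
```

Request:
jog_arm:
  moves: [0,0,0.003,0,0,0,-1,-0.001,0,0.005,0,0,0,-1,-0.002,0,0.007,0,0,0,-1,-0.002,0,0.009,0,0,0,-1,-0.002,0,0.009,0,0,0,-1,-0.002,0,0.009,0,0,0,-1,-0.002,0,0.009,0,0,0,-1,-0.002,0,0.009,0,0,0,-1]

```text
time: 20.9
position: [0.4896, -0.197, 0.0578]
tool_rot: [3.053, -0.068, 0.694]
ft_force: [-16.0, 5.9, 22.6]
grip_width: 0.002
grip_force: 12.4
```

```bash
python3 chk.py
```

```text
edge rel key: h -0.0053 x 0.0008 [-15.97242889   5.88149373  22.62731148]
diff 0 0 5
```

Run:
```python
from h import *
p=np.load('p.npy')
def cam(im,pw,rw):
    M=im['tool_from_camera'];im['xyz']=pw+rw.apply(M[:3,3]);im['rotation']=(rw*R.from_matrix(M[:3,:3])).as_rotvec();return im
s=ctrl.get_state();im=ctrl.get_image('wrist');cv2.imwrite('pics/w5.png',im['pixels'][:,:,::-1]);W2=pickle.load(open('w2.pkl','rb'))
C5=cam(dict(im),s['position'],R.from_rotvec(s['tool_rot']))
C4=cam(dict(im),np.array([0.47533639,-0.19625998,0.08205754]),R.from_rotvec([3.053,-.071,.692]))
G={n:cv2.cvtColor(cv2.imread(f'pics/{n}.png'),cv2.COLOR_BGR2GRAY).astype(np.float32) for n in('w2','w4','w5')}
def samp(n,C,P):
    q=proj(C,P).astype(np.float32);return cv2.remap(G[n],q[:,0].reshape(1,-1),q[:,1].reshape(1,-1),cv2.INTER_LINEAR)[0]
xs=np.arange(.0,.022,.001)
for y in(-.0170,-.0155):
  for n,C in(('w2',W2),('w4',C4),('w5',C5)):
    P=np.array([w(p,panel(-.11+x,-.076+y,.0075)) for x in xs]); print(n,y,samp(n,C,P).astype(int))
# row/col of the side edge too
ys=np.arange(-.028,-.010,.001)
for n,C in(('w2',W2),('w4',C4),('w5',C5)):
    P=np.array([w(p,panel(-.11+.009,-.076+y,.0075)) for y in ys]); print('side',n,samp(n,C,P).astype(int))
# rotor: rectified around shaft on plane z=.085
t=np.deg2rad(np.arange(140,221,4))
for r in(.05,.055,.06):
  for n,C in(('w2',W2),('w4',C4),('w5',C5)):
    P=np.array([w(p,[.016+r*np.cos(a),r*np.sin(a),.085]) for a in t]); print('rotor',r,n,samp(n,C,P).astype(int))
```

```text
w2 -0.017 [150 149 148 147 149 152 153 152 149 130 106 111  88  75  75 102 134 141
 140 140 140 140]
w4 -0.017 [145 146 145 145 145 146 145 146 143 124 112  71  66  76 134 139 138 138
 139 139 139 138]
w5 -0.017 [ 55  55  55  56  55  57  57  56  58  66 121  84  59  59 106 135 135 136
 135 136 137 137]
w2 -0.0155 [156 157 158 157 157 157 158 158 157 150 127 113  86  75  76 101 135 141
 140 140 140 139]
w4 -0.0155 [150 150 151 152 151 152 152 152 151 133 110  67  65  76 131 138 138 138
 139 139 139 139]
w5 -0.0155 [ 56  56  55  55  55  57  57  57  57  68 139  81  59  57 104 136 136 135
 136 137 136 137]
side w2 [159 120 128 139 141 140 138 105  78  75  96 130 147 149 148 149 147 146]
side w4 [118 136 139 139 139 139  91  65  65 100 105 124 134 133 131 131 131 131]
side w5 [73 78 79 78 76 75 65 59 59 62 66 66 68 67 67 65 64 58]
rotor 0.05 w2 [208 207 203 185 185 186 204 204 204 204 204 204 205 232 232 227 202 201
 201 201 200]
rotor 0.05 w4 [191 180 160 159 158 175 176 175 174 172 171 170 209 209 209 196 164 156
 152 153 150]
rotor 0.05 w5 [202 185 158 157 156 173 175 173 172 170 170 170 207 207 207 188 158 150
 147 148 140]
rotor 0.055 w2 [204 202 197 179 176 173 192 191 186 185 186 181 180 217 215 212 178 177
 171 171 174]
rotor 0.055 w4 [182 180 167 159 158 168 174 174 158 139 132 130 139 166 166 148 128 127
 129 125 124]
rotor 0.055 w5 [179 178 160 157 157 165 173 172 168 152 138 130 160 165 165 138 128 130
 129 129 137]
rotor 0.06 w2 [192 192 187 187 184 180 180 177 175 173 172 170 167 178 200 172 162 161
 161 159 158]
rotor 0.06 w4 [182 182 181 174 139 128 130 203 226 229 229 228 231 231 231 231 231 231
 231 232 231]
rotor 0.06 w5 [179 180 178 177 169 137 130 130 197 219 224 224 230 231 232 231 231 231
 231 231 232]
```

Run:
```python
from h import *
p=np.load('p.npy')
def cam(im,pw,rw):
    M=im['tool_from_camera'];im['xyz']=pw+rw.apply(M[:3,3]);im['rotation']=(rw*R.from_matrix(M[:3,:3])).as_rotvec();return im
s=ctrl.get_state();im=ctrl.get_image('wrist');W2=pickle.load(open('w2.pkl','rb'))
C5=cam(dict(im),s['position'],R.from_rotvec(s['tool_rot']))
C4=cam(dict(im),np.array([0.47533639,-0.19625998,0.08205754]),R.from_rotvec([3.053,-.071,.692]))
G={n:cv2.imread(f'pics/{n}.png') for n in('w2','w4','w5')}
for n,C in(('w2',W2),('w4',C4),('w5',C5)):
    print(n,'cam',C['xyz'])
    f=lambda dx,y,h:proj(C,w(p,panel(-.11+dx,-.076+y,h)))[0]
    for y in (-.0165,.0165):
        u=int(round(f(.011,y,.005)[0]))
        v0=int(round(f(.02,y,.0)[1]))
        print(' col',u,'rows',v0,G[n][v0:v0+26,u].mean(1).astype(int))
        print('   pred rows: up edge %.1f  down edge %.1f  panel .015 h0 %.1f h3 %.1f'%(f(.012,y,.0075)[1],f(.012,y,.0025)[1],f(.015,y,0)[1],f(.015,y,.003)[1]))
    r=int(round(f(.0105,0,.005)[1])); a,b=int(f(0,.024,.005)[0]),int(f(0,-.024,.005)[0]);print(' row',r,'cols',a,G[n][r,a:b].mean(1).astype(int))
    print('  pred cols L up %.1f down %.1f R up %.1f down %.1f'%(f(.01,.0185,.0075)[0],f(.01,.0185,.0025)[0],f(.01,-.0185,.0075)[0],f(.01,-.0185,.0025)[0]))
```

```text
w2 cam [ 0.54584805 -0.12387334  0.37452167]
 col 346 rows 138 [141 140 140 141 141 141 141 106  76  76  89 111 121 147 158 155 153 151
 145 141 137 135 132 128 128 116]
   pred rows: up edge 148.0  down edge 146.3  panel .015 h0 142.6 h3 143.6
 col 313 rows 138 [140 140 138 140 139 139 139 140 100  70  70  97 121 132 150 155 156 156
 156 156 156 157 156 156 155 155]
   pred rows: up edge 148.5  down edge 146.8  panel .015 h0 143.1 h3 144.1
 row 149 cols 304 [139 139 139 116  73  71  76 101  99  97  93  93 110 110 109 108 107 106
 108 108 108 108 110 110 109 109 109 110 109 110 111 110 115 115 113 113
 113 111 113 113 112 113 111 111  75  75  80]
  pred cols L up 311.1 down 310.3 R up 348.1 down 346.8
w4 cam [ 0.48021828 -0.19603051  0.26321429]
 col 279 rows 206 [141 139 141 140 139 140 141 139 140 140 139  99  68  65  65  68 105 114
 134 149 152 152 153 152 152 153]
   pred rows: up edge 219.3  down edge 218.2  panel .015 h0 213.2 h3 213.7
 col 229 rows 206 [136 137 137 136 136 136 136 136 136 136 136 136 105  68  58  57  54 107
 126 127 141 148 150 150 151 151]
   pred rows: up ed
[... 596 characters left out ...]
  57]
   pred rows: up edge 242.3  down edge 240.5  panel .015 h0 234.4 h3 235.4
 col 225 rows 227 [136 135 135 136 135 136 135 135 135 136 135 135 135 106  66  56  57  53
  62 117  91  56  57  55  56  55]
   pred rows: up edge 243.2  down edge 241.3  panel .015 h0 235.2 h3 236.2
 row 244 cols 211 [133 133 133 134 134 134  90  58  54  56  54  55  56  55  53  53  53  53
  54  53  55  53  55  52  52  53  51  46  46  46  44  46  47  45  47  49
  53  53  53  53  52  54  53  52  53  53  54  52  54  52  54  54  53  52
  52  46  45  47  48  47  46  47  47  76  78  78  78  78  79  78  78  77
  78  76  97  97  97  68  57  59  59  60  85 135 138]
  pred cols L up 220.7 down 221.6 R up 287.0 down 286.1
```

Run:
```python
from h import *
p=np.load('p.npy');S=pickle.load(open('scene.pkl','rb'))
now=ctrl.get_image('scene')['pixels'][:,:,::-1].copy();A=cv2.imread('pics/scene0.png')
f=lambda P:proj(S,w(p,P))[0]
for y in(.080,.076,.072):
    P=np.array([f(panel(-.11+x,y,.0)) for x in np.arange(-.032,.045,.003)]).astype(np.float32)
    for n,I in(('off',A),('now',now)): print(n,y,cv2.remap(cv2.cvtColor(I,6).astype(np.float32),P[:,:1].T.copy(),P[:,1:].T.copy(),1)[0].astype(int))
n=.2
for a,l in((-.2,'off'),(.2,'on')):
    # rocker plane relative to panel: front (x-.018) up by +3.5mm (off) or down
    for dx in(-.018,.018): 
        h=.0135+(-1 if a<0 else 1)*dx/.018*.0035
        q=f(panel(-.11+dx,.076,h)); print(l,dx,q)
print([f(panel(-.11+x,.076,0)).round(1) for x in(-.032,.043)])
s=ctrl.get_state();print(s['ft_force'],s['time'])
```

```text
off 0.08 [117 132 148 126  21  27  43  46  52  79 102  89  85  87  87  87  87  87
  82  83  87  86  87  87  87  92]
now 0.08 [137 154 172 147  24  33  73 108 114  96  97  71  48  41  40  39  39  38
  43  63  60  38  39  39  40  40]
off 0.076 [117 132 146 119  32  27  42  46  53  77  85  84  84  81  88  87  86  85
  80  81  87  87  87  87  86  92]
now 0.076 [137 154 170 139  38  35  68 107 104  97  86  50  37  39  39  38  39  39
  45  48  38  40  40  41  40  38]
off 0.072 [117 130 149 130  45  25  39  48  52  61  67  70  73  83  91  89  87  88
  90  85  86  87  86  87  86  91]
now 0.072 [136 153 174 151  53  38  71  96  96  96  53  34  40  39  42  53  51  38
  39  39  35  33  32  31  30  26]
off -0.018 [245.8071851 216.8043846]
off 0.018 [256.1709069  208.37473774]
on -0.018 [246.27500349 218.62117283]
on 0.018 [255.77354343 206.53107006]
[array([243. , 225.3]), array([263.3, 204.1])]
[-16.38484349   6.57290256  21.72963002] 21.15
```

Request:
jog_arm:
  moves: [0,0,-0.001,0,0,0,-1,0,0,-0.002,0,0,0,-1,0,0,-0.003,0,0,0,-1,0,0,-0.003,0,0,0,-1,0,0,-0.003,0,0,0,-1,0,0,-0.003,0,0,0,-1,0,0,-0.003,0,0,0,-1,0,0,-0.003,0,0,0,-1]

```text
time: 22.15
position: [0.4895, -0.197, 0.0581]
tool_rot: [3.053, -0.068, 0.694]
ft_force: [-9.3, 3.5, 13.8]
grip_width: 0.005
grip_force: 7.5
```

```bash
python3 chk.py
```

```text
edge rel key: h -0.0050 x 0.0006 [-9.29957846  3.47131374 13.82162789]
diff 0 2 32
```

The tip barely moved (0.3 mm) for a 9 N change, so the key is on its end stop and held with about 15 N. Handing in.

```bash
python3 -c "
from bench import ctrl
print(ctrl.close_job())"
```

```text
the job is handed in; nothing more can be done
None
```

I shut the lid onto its catch, tipped the mains rocker to on and handed the job in with the short-spin key held on its stop at about 15 N, but the camera pictures never showed the rotor turning; I pressed that key twice, lifting off in between because the first press may have rested on its frame.

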